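# Find the empty bay of the slide chest

## Robot

A 7-joint arm with a two-finger parallel gripper is mounted at the origin on the work surface. World frame = base frame: x ahead of the robot, y to its left, z up, the work surface at z = 0. Lengths are in mm, angles in degrees, forces in N, time in s.
With the tool pointing down it reaches from about 400 to 850 mm from the base axis. Payload 6.9 kg.
Tool frame: the origin (TCP) lies midway between the tips of the shut fingers; the grasp point (between the pads) lies 19 mm behind it; z points along the fingers, y is the direction in which the jaws open and shut (so a half turn about z gives the same grasp; the last joint's range is limited). The gripper opens to 85 mm and grips with 20 to 120 N. Pads are 22 mm wide; open, the fingers measure 114 mm over their backs; the gripper's body (76 mm by 85 mm) begins 54 mm behind the grasp point. The pads swing forward as they close: fully open they stand 13 mm farther back than shut.
Start: joints at [71.935, 29.078, -13.613, 85.955, 7.202, 65.827, -8.869], TCP at [255.277, -570.478, 231.275] pointing down, gripper open.
Joint ranges: [-176.47, 176.47], [-13.61, 117.27], [-81.72, 77.17], [0.22, 143.17], [-87.28, 267.28], [10, 112.55], [-165.47, 165.47]. Speed limits (degrees/s): [136.94, 136.94, 180, 180, 180, 180, 180].

## Interface

Orientations are given as a 3x3 rotation matrix whose columns are the frame's x, y, z axes.
In Python, from station import arm gives the robot as it stands.
- The arm moves only by the tool move_arm, never from a script. Its argument "motion" is one flat list of numbers, 5 for each row, row after row: the shift along the tool's x, y, z in mm, then the turn about the tool's z in rad, then the finger opening in mm, from 0 to 85.4. In form: [x, y, z, yaw, claw, x, y, z, yaw, claw, ...]. A call has 1 to 12 rows; each row is the pose to reach, as a shift and turn from the pose commanded when the call began, along the tool's axes at that moment; what a row does not reach only later rows make up. A row lasts 1/12 s, in which the tool goes at most 41.7 mm and 7.16 degrees, less where a joint would pass 70% of its speed; a pose out of reach is approached as far as the arm can. A call with a gripper value outside its range is refused whole. The fingers move at their own pace and stop on an object; the grip force is fixed at half the most. Time passes only in rows, so rows that repeat a pose let the fingers close. It gives the time, the measured TCP pose, the force and the opening at its end, in the units of the state.
- arm.get_state(): the state, without advancing time (a new reading comes with each control period).
- arm.grab_frame(name): name is "side" or "top" or "wrist"; returns a dict with "frame" (400x640x3 uint8, red, green, blue), "depth" (400x640 float32, mm along the optical axis (not along the pixel's ray), 0 where there is no reading), "vfov" (degrees; the focal length in pixels is half the picture's height over the tangent of half this angle, whatever the lens; pixels are square), "cx", "cy" (the principal point, pixels), "R" (3x3) and "t" (3): a world point X has camera coordinates R X + t; the wrist camera has in their place "mount" (4x4, takes a point from camera to tool coordinates, whose origin is the TCP and whose axes are the flange's). Camera axes: x right, y down, z forward; pixel columns grow to the right and rows downward; lengths in mm; the calibration is good to about 2 mm. A picture is of the moment at which its call begins: read the wrist's pose just before it.
- arm.sign_off(): hands the job in, once; it reports no verdict.
The state is a dict: "t": time; "joint_positions": joint angles; "joint_vel": joint speeds; "joint_torque": joint torques, N m; "tool_pos": TCP position; "ee_rot": TCP orientation; "wrist_force": force on the tool from outside, world axes, zero at the start; "moment": the same for the moment, N m; "grip_width": opening from 0.0 (shut) to 1.0 (fully open).
Only numpy, scipy, OpenCV 4.12 (cv2) and the standard library are available. Lean on these libraries where they do the work, as an engineer would, in place of code of your own. Each camera call takes 0.05 s, during which the arm holds its last target.

## Task

Three bays of the white slide chest are packed right up to their lids and one is empty. With a fingertip, gently press the ribbed front part of the lids one after another to find the one that rocks, then push that lid down as far as it goes and leave it open. Only press: pick nothing up, and leave the things on and around the chest where they are.

Things in the scene. Friction and masses are not known exactly. Their poses are not given: they have to be found in the camera images.
- chest: white steel slide chest, 160 (x) x 400 (y) x 85 mm high, fixed. Origin centre of underside; +x away from the robot, +y to its left, z up. Four lids lie flush in its top at y = 102, 34, -34, -102 mm, pivot lines at x = 27, z = 82 mm, top faces at z = 85 mm. Their openings are 60 mm wide, from x = -52 to 68 mm, 69 mm deep, with 8 mm bars between. A flat deck 64 mm wide at each end
- lid_a: leftmost (+y) of four identical plain aluminium lids: plate 107 x 56 x 6 mm. Origin on the pivot line, mid-width, 3 mm below the top face; +y along the pivot, +z up, +x to the short rear end. The front part reaches 77 mm to -x of the pivot, the rear part 30 mm to +x. A rib 2 mm high, 5 mm wide crosses the front part 70 mm from the pivot
- lid_b: second lid from the left, same shape, size and axes as lid_a. Any lid over the empty bay turns about its y axis only, front down and rear up, from flat (0) to a stop at 0.6 rad. Its stiff hinge stays at any angle; a press 50 mm in front of the pivot takes about 2 N, and at the stop the top face there is about 30 mm lower
- lid_c: third lid from the left, same shape, size and axes as lid_a. Which bay is empty changes and cannot be seen from outside. Over a full bay any lid gives at 50 mm about 2 mm freely, then resists springily (roughly 6 N per mm) and stops hard at about 6 mm (0.12 rad)
- lid_d: rightmost (-y) lid, same shape, size and axes as lid_a
- slip_box: bystander: loose coverslip box 42 x 34 x 19 mm on the chest's left (+y) deck; origin centre of underside
- dish: bystander: loose covered glass dish, 57 mm across, 16 mm high, on the chest's right (-y) deck; origin centre of underside
- vial_1: bystander: loose specimen vial with black cap, 28 mm across, 55 mm high, on the bench beyond the chest; origin centre of underside
- vial_2: bystander: second such vial beyond the chest, same size; origin centre of underside
- block: bystander: loose wooden block 110 x 60 x 28 mm with a brass and steel stub to 62 mm height, on the bench left of the chest; origin centre of underside
- loupe: bystander: loose black loupe, 38 mm across, 36 mm high, on the bench right of the chest; origin centre of underside
- forceps: bystander: loose steel forceps, 115 mm long, 6 mm high, lying on the bench between robot and chest; origin near mid-length on the underside, x along its length

How it is judged:
By the outcome, as a careful person would: the job done as asked, in the order asked, and still so for the second after the job is handed in, with the robot touching nothing.
It also fails if it takes over 48 s, if anything falls off the work surface, if the arm or the gripper's body presses on something with over 40 N, if the wrist force passes 120 N, or if a joint passes its speed limit or range.

## Working session

There is one attempt and no reset: what is moved stays moved. The work goes in short steps, Python scripts to look and compute and a tool call to move; the robot and the scene stay as the last step left them, time stands still between calls to the robot, and variables do not carry over. Pictures are saved under pics/ and viewed, and the job is handed in when it is done.

Besides the shell and the picture viewer there is one more tool, called after "Emit:" as a command line: name --argument value ..., lists and objects as JSON in quotes. move_arm: Moves the arm, as the interface text tells. Its arguments: {"type":"object","properties":{"motion":{"type":"array"}},"required":["motion"]}

```bash
mkdir -p pics
python3 - <<'E'
from station import arm
import cv2,numpy as np
s=arm.get_state();print(s)
for n in("side","top"):
    f=arm.grab_frame(n);cv2.imwrite(f"pics/{n}0.png",f["frame"][:,:,::-1]);np.savez(f"{n}0.npz",**f)
    print(n,f["vfov"],f["cx"],f["cy"],f.get("R"),f.get("t"))
E
```

```text
{'t': 0.0, 'joint_positions': array([ 71.93396457,  29.1260329 , -13.60876992,  86.00900883,
         7.20194886,  65.82814309,  -8.86997754]), 'joint_vel': array([ 0.00865164, -0.07355477,  0.0755493 , -0.06086917, -0.03394623,
        0.07288146, -0.17533546]), 'joint_torque': array([-2.29329198e-04, -6.20593786e+01, -2.18645811e+00, -2.49654150e+01,
        1.28901255e-02,  1.18811033e-02,  4.21041898e-05]), 'tool_pos': array([ 255.02846571, -570.0382706 ,  230.42228185]), 'ee_rot': array([[ 9.12757255e-01,  4.08501638e-01, -7.78480782e-04],
       [ 4.08502378e-01, -9.12755770e-01,  1.64694335e-03],
       [-3.77837679e-05, -1.82127075e-03, -9.99998341e-01]]), 'wrist_force': array([ 0.32250457, -1.03543957,  0.0068648 ]), 'moment': array([0.02844271, 0.00290779, 0.02507206]), 'grip_width': 0.9975816450211323}
side 50.002850976412006 321.2006723016496 192.26333207503328 [[-0.90437378 -0.42670457 -0.00559263]
 [-0.2144875   0.46584458 -0.85847769]
 [ 0.36892165 -0.77518516 -0.51282041]] [524.91526155 171.10601734 877.131195  ]
top 55.127339722553785 317.54076859829433 195.45742989374253 [[ 0.07854445 -0.9969068   0.00275566]
 [-0.97679655 -0.07751187 -0.19965073]
 [ 0.19924677  0.01298974 -0.97986325]] [ 13.12504711 568.10513479 788.15713645]
```

View pics/top0.png

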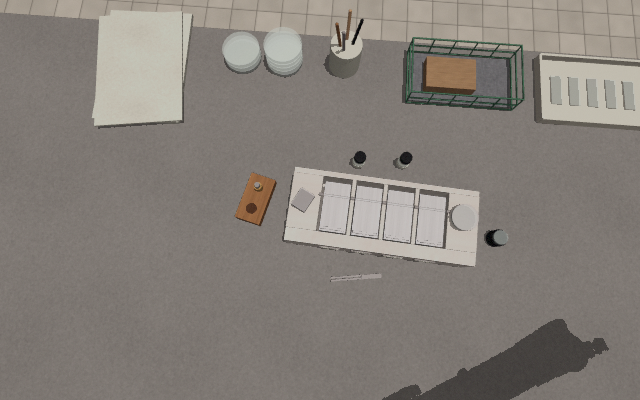

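View pics/side0.png

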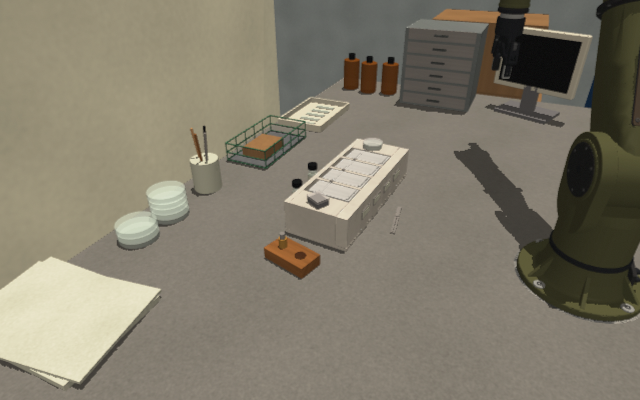

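The top view shows the chest with top corners near (294,168), (479,191), (475,265) and (285,241). The lids are at columns 320–448, and +y is to the left. Next I measure its pose.

```bash
cat > h.py <<'E'
import numpy as np,cv2
def rays(f,uv,z):
    F=200/np.tan(np.radians(f["vfov"])/2);uv=np.atleast_2d(uv).astype(float)
    d=np.c_[(uv[:,0]-f["cx"])/F,(uv[:,1]-f["cy"])/F,np.ones(len(uv))]@f["R"]
    c=-f["R"].T@f["t"]; s=(z-c[2])/d[:,2]; return c+d*s[:,None]
def proj(f,X):
    F=200/np.tan(np.radians(f["vfov"])/2);p=np.atleast_2d(X)@f["R"].T+f["t"]
    return p[:,:2]/p[:,2:]*F+[f["cx"],f["cy"]]
def cloud(f):
    F=200/np.tan(np.radians(f["vfov"])/2);v,u=np.mgrid[0:400,0:640]
    D=f["depth"];p=np.stack([(u-f["cx"])/F*D,(v-f["cy"])/F*D,D],-1)
    return (p-f["t"])@f["R"]
E
python3 - <<'E'
from h import *
f=dict(np.load("top0.npz"));P=cloud(f)
for n in("top",):
    m=((P[...,2]>75)&(P[...,2]<115)&(f["depth"]>0)).astype(np.uint8)
    m[:150]=0;m[280:]=0;m[:,:270]=0;m[:,500:]=0
    m=cv2.morphologyEx(m,cv2.MORPH_CLOSE,np.ones((5,5)))
    c=max(cv2.findContours(m,0,cv2.CHAIN_APPROX_NONE)[0],key=cv2.contourArea)[:,0]
    W=rays(f,c,85)[:,:2]
    r=cv2.minAreaRect(W.astype(np.float32));print(r,cv2.boxPoints(r))
    q=P[m>0];print(np.median(q[:,2]))
im=f["frame"][:,:,::-1][150:280,270:510].copy()
cv2.imwrite("pics/crop.png",cv2.resize(im,None,fx=3.3,fy=3.3,interpolation=cv2.INTER_CUBIC))
E
```

```text
((528.327880859375, -82.90159606933594), (400.6025695800781, 160.46875), 86.55911254882812) [[ 436.21634 -278.0262 ]
 [ 596.39575 -287.65735]
 [ 620.43945  112.22302]
 [ 460.26     121.85416]]
84.54227641240291
```

View pics/crop.png

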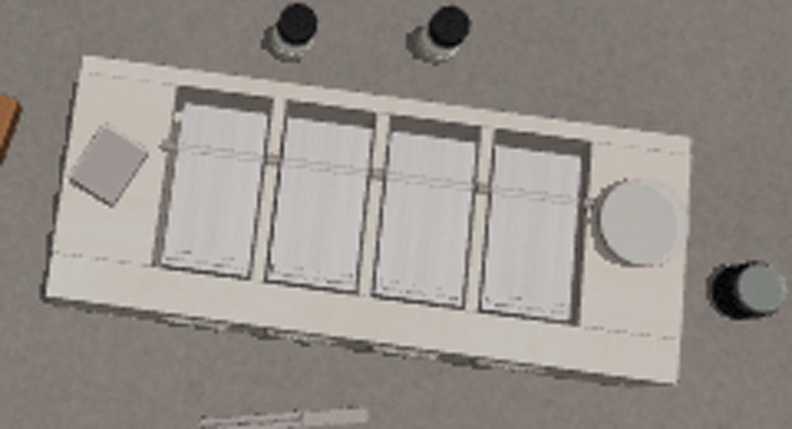

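```bash
cat >> h.py <<'E'
A=np.radians(-3.44);C=np.array([528.3,-82.9,0]);
RC=np.array([[np.cos(A),-np.sin(A),0],[np.sin(A),np.cos(A),0],[0,0,1]])
LY=dict(a=102,b=34,c=-34,d=-102)
def ch(x,y,z): return C+RC@np.array([x,y,z])
def ax(yaw): # nominal tool axes, tool x heading yaw (rad)
    c,s=np.cos(yaw),np.sin(yaw); return np.array([[c,s,0],[s,-c,0],[0,0,-1.]])
E
python3 - <<'E'
from h import *
for n in("top","side"):
    f=dict(np.load(n+"0.npz"));im=cv2.resize(f["frame"][:,:,::-1],None,fx=3,fy=3)
    for y in LY.values():
        c=[ch(x,y+d,z) for x,d,z in((-50,-28,85),(57,-28,85),(57,28,85),(-50,28,85))]
        cv2.polylines(im,[np.int32(proj(f,c)*3+1)],True,(0,0,255))
        cv2.circle(im,tuple(np.int32(proj(f,ch(-23,y,85))[0]*3)),4,(0,200,0),-1)
    u=np.int32(proj(f,ch(0,0,85))[0]*3)
    cv2.imwrite(f"pics/ov_{n}.png",im[u[1]-200:u[1]+200,u[0]-380:u[0]+380])
y0=np.arctan2(.4085,.9128)
print("yaw",y0-A)
st=np.array([255.277,-570.478,231.275])
for k,y in LY.items(): 
    p=ch(-23,y,110);print(k,p,ax(y0).T@(p-st))
E
```

```text
yaw 0.48083238674513035
a [511.46177455  20.29628949 110.        ] [ 475.1586824  -434.59075735  121.275     ]
b [507.38155274 -47.58118682 110.        ] [ 443.7075034  -374.30126125  121.275     ]
c [ 503.30133093 -115.45866313  110.        ] [ 412.25632439 -314.01176516  121.275     ]
d [ 499.22110912 -183.33613944  110.        ] [ 380.80514539 -253.72226907  121.275     ]
```

View pics/ov_top.png

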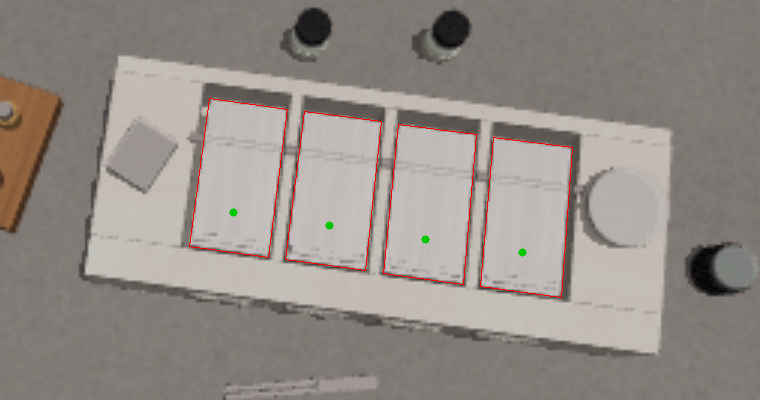

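View pics/ov_side.png

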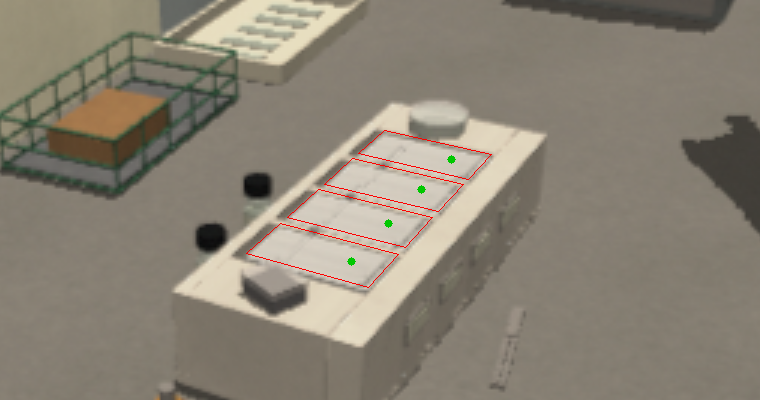

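The overlays match the lids in both views. I'll move above lid_d with the gripper shutting.

Emit:
move_arm --motion '[32,-21,0,0.04,60,64,-42,0,0.08,30,96,-63,0,0.12,0,127,-85,0,0.16,0,159,-106,0,0.2,0,190,-127,0,0.24,0,222,-148,0,0.28,0,254,-169,0,0.32,0,286,-190,0,0.36,0,317,-211,0,0.4,0,349,-232,0,0.44,0,381,-254,0,0.481,0]'

```text
t: 1.1
tool_pos: [499.8, -181.4, 231.1]
ee_rot: [[0.998, -0.062, -0.0], [-0.062, -0.998, -0.0], [-0.0, 0.0, -1.0]]
wrist_force: [1.2, 0.1, -0.2]
grip_width: -0.001
```

Emit:
move_arm --motion '[0,0,30,0,0,0,0,60,0,0,0,0,90,0,0,0,0,115,0,0,0,0,121,0,0,0,0,121,0,0,0,0,121,0,0]'

```text
t: 1.68
tool_pos: [499.7, -183.1, 110.9]
ee_rot: [[0.998, -0.06, 0.0], [-0.06, -0.998, 0.0], [0.0, -0.0, -1.0]]
wrist_force: [-0.5, -0.4, 1.5]
grip_width: -0.002
```

Run:
```python
from station import arm
from h import *
s=arm.get_state();print(s["t"],s["tool_pos"],s["ee_rot"].round(4),s["wrist_force"],s["grip_width"],RC.T@(s["tool_pos"]-C))
f=arm.grab_frame("wrist");cv2.imwrite("pics/w1.png",f["frame"][:,:,::-1])
```

```text
1.6833 [ 499.67568979 -183.12718722  110.89270646] [[ 9.982e-01 -6.020e-02  2.000e-04]
 [-6.020e-02 -9.982e-01  1.000e-04]
 [ 2.000e-04 -1.000e-04 -1.000e+00]] [-0.5382266  -0.36370987  1.53094312] -0.0017036686756280114 [ -22.55877622 -101.76414796  110.89270646]
```

View pics/w1.png

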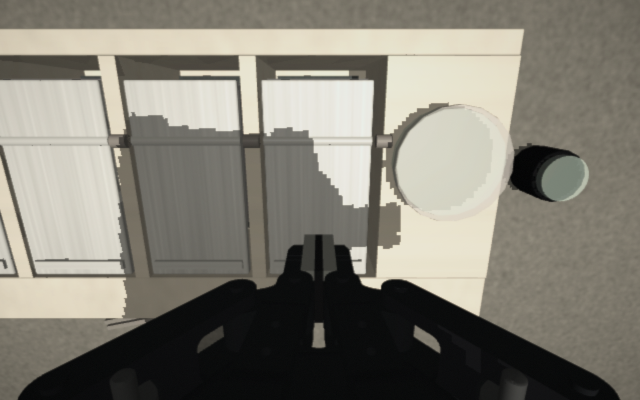

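Fingertip at (318,240) sits over the middle of lid_d (columns 262–375). Lowering to about 2 mm above the lid.

Emit:
move_arm --motion '[0,0,10,0,0,0,0,18,0,0,0,0,21,0,0,0,0,23,0,0,0,0,23,0,0,0,0,23,0,0]'

```text
t: 2.23
tool_pos: [499.3, -183.0, 87.3]
ee_rot: [[0.998, -0.06, -0.0], [-0.06, -0.998, 0.0], [-0.0, -0.0, -1.0]]
wrist_force: [-0.1, 0.2, -0.4]
grip_width: -0.001
```

Emit:
move_arm --motion '[0,0,0.5,0,0,0,0,1,0,0,0,0,1.5,0,0,0,0,2,0,0,0,0,2.5,0,0,0,0,3,0,0,0,0,3,0,0]'

```text
t: 2.82
tool_pos: [499.3, -183.0, 84.3]
ee_rot: [[0.998, -0.06, 0.0], [-0.06, -0.998, -0.0], [0.0, 0.0, -1.0]]
wrist_force: [-0.2, 0.3, 0.5]
grip_width: -0.001
```

Emit:
move_arm --motion '[0,0,0.5,0,0,0,0,1,0,0,0,0,1,0,0]'

```text
t: 3.07
tool_pos: [499.3, -183.0, 83.5]
ee_rot: [[0.998, -0.06, 0.0], [-0.06, -0.998, -0.0], [0.0, 0.0, -1.0]]
wrist_force: [-1.3, 0.3, 3.1]
grip_width: 0.001
```

Emit:
move_arm --motion '[0,0,0.5,0,0,0,0,1,0,0,0,0,1,0,0]'

```text
t: 3.32
tool_pos: [499.3, -183.1, 82.8]
ee_rot: [[0.998, -0.06, 0.0], [-0.06, -0.998, -0.0], [0.0, 0.0, -1.0]]
wrist_force: [-3.2, 0.8, 7.1]
grip_width: 0.001
```

Emit:
move_arm --motion '[0,0,0.5,0,0,0,0,1,0,0,0,0,1,0,0]'

```text
t: 3.57
tool_pos: [499.3, -183.1, 82.2]
ee_rot: [[0.998, -0.06, 0.0], [-0.06, -0.998, -0.0], [0.001, 0.0, -1.0]]
wrist_force: [-3.5, 1.0, 11.7]
grip_width: -0.0
```

lid_d is springy at about 6.6 N/mm, so that bay is full. Lifting and moving to lid_c.

Emit:
move_arm --motion '[0,0,-8,0,0,0,0,-20,0,0,0,-25,-20,0,0,0,-50,-20,0,0,0,-68,-20,0,0,0,-68,-15,0,0,0,-68,-7,0,0,0,-68,-6,0,0,0,-68,-6,0,0]'

```text
t: 4.32
tool_pos: [502.7, -116.3, 86.4]
ee_rot: [[0.998, -0.062, -0.002], [-0.062, -0.998, -0.0], [-0.002, 0.0, -1.0]]
wrist_force: [0.4, 0.6, 0.3]
grip_width: -0.002
```

Emit:
move_arm --motion '[0,0,0.5,0,0,0,0,1,0,0,0,0,1.5,0,0,0,0,2,0,0,0,0,2.5,0,0,0,0,3,0,0,0,0,3,0,0]'

```text
t: 4.9
tool_pos: [503.4, -115.4, 84.3]
ee_rot: [[0.998, -0.06, 0.0], [-0.06, -0.998, -0.0], [0.0, 0.0, -1.0]]
wrist_force: [-1.1, -0.7, 1.4]
grip_width: -0.004
```

Emit:
move_arm --motion '[0,0,0.5,0,0,0,0,1,0,0,0,0,1,0,0]'

```text
t: 5.15
tool_pos: [503.4, -115.2, 83.3]
ee_rot: [[0.998, -0.06, 0.0], [-0.06, -0.998, -0.0], [0.0, 0.0, -1.0]]
wrist_force: [-0.0, -0.2, 1.6]
grip_width: -0.001
```

Emit:
move_arm --motion '[0,0,0.5,0,0,0,0,1,0,0,0,0,1,0,0]'

```text
t: 5.4
tool_pos: [503.4, -115.1, 82.2]
ee_rot: [[0.998, -0.06, -0.0], [-0.06, -0.998, 0.0], [-0.0, -0.0, -1.0]]
wrist_force: [-0.3, -0.5, 0.6]
grip_width: 0.001
```

Emit:
move_arm --motion '[0,0,0.5,0,0,0,0,1,0,0,0,0,1,0,0]'

```text
t: 5.65
tool_pos: [503.4, -115.1, 81.2]
ee_rot: [[0.998, -0.06, -0.0], [-0.06, -0.998, 0.0], [-0.0, -0.0, -1.0]]
wrist_force: [-0.5, -1.7, 0.5]
grip_width: -0.003
```

Emit:
move_arm --motion '[0,0,0.5,0,0,0,0,1,0,0,0,0,1,0,0]'

```text
t: 5.9
tool_pos: [503.4, -115.1, 80.2]
ee_rot: [[0.998, -0.06, 0.0], [-0.06, -0.998, 0.0], [0.0, -0.0, -1.0]]
wrist_force: [-0.2, -0.5, 1.6]
grip_width: 0.001
```

Emit:
move_arm --motion '[0,0,0.5,0,0,0,0,1,0,0,0,0,1,0,0]'

```text
t: 6.15
tool_pos: [503.5, -115.1, 79.2]
ee_rot: [[0.998, -0.06, 0.0], [-0.06, -0.998, 0.0], [0.0, -0.0, -1.0]]
wrist_force: [0.2, -0.7, 0.9]
grip_width: 0.003
```

Run:
```python
from station import arm
from h import *
s=arm.get_state();print(s["t"],s["tool_pos"],s["wrist_force"],RC.T@(s["tool_pos"]-C))
f=arm.grab_frame("wrist");cv2.imwrite("pics/w2.png",f["frame"][:,:,::-1])
```

```text
6.15 [ 503.49160494 -115.09422595   79.23312747] [ 0.17935363 -0.68530329  0.92310163] [-22.83193625 -33.62480241  79.23312747]
```

View pics/w2.png

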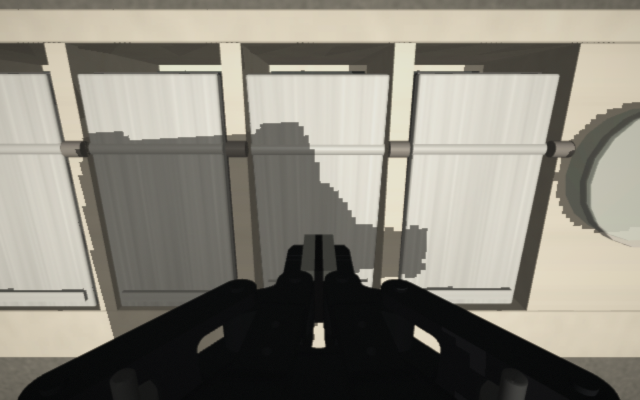

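lid_c keeps giving at about 1–2 N, well past where lid_d stopped, so it is the one that rocks. Pushing it on down.

Emit:
move_arm --motion '[0,0,1.5,0,0,0,0,3,0,0,0,0,4.5,0,0,0,0,6,0,0,0,0,7.5,0,0,0,0,9,0,0,0,0,10.5,0,0,0,0,12,0,0,0,0,12,0,0]'

```text
t: 6.95
tool_pos: [503.0, -115.0, 66.9]
ee_rot: [[0.998, -0.06, -0.001], [-0.06, -0.998, 0.0], [-0.001, -0.0, -1.0]]
wrist_force: [-0.2, 0.2, 0.5]
grip_width: 0.002
```

Emit:
move_arm --motion '[0,0,1,0,0,0,0,2,0,0,0,0,3,0,0,0,0,4,0,0,0,0,5,0,0,0,0,5,0,0]'

```text
t: 7.45
tool_pos: [503.2, -115.1, 62.1]
ee_rot: [[0.998, -0.06, -0.0], [-0.06, -0.998, 0.0], [-0.0, -0.0, -1.0]]
wrist_force: [0.1, 0.2, 0.3]
grip_width: 0.0
```

Emit:
move_arm --motion '[0,0,1,0,0,0,0,2,0,0,0,0,2,0,0]'

```text
t: 7.7
tool_pos: [503.3, -115.1, 60.1]
ee_rot: [[0.998, -0.06, -0.0], [-0.06, -0.998, 0.0], [-0.0, -0.0, -1.0]]
wrist_force: [0.7, -0.0, 0.2]
grip_width: 0.003
```

Emit:
move_arm --motion '[0,0,1,0,0,0,0,2,0,0,0,0,2,0,0]'

```text
t: 7.95
tool_pos: [503.3, -115.1, 58.1]
ee_rot: [[0.998, -0.06, -0.0], [-0.06, -0.998, 0.0], [-0.0, -0.0, -1.0]]
wrist_force: [0.9, 0.0, 0.1]
grip_width: -0.001
```

Emit:
move_arm --motion '[0,0,1,0,0]'

```text
t: 8.03
tool_pos: [503.4, -115.1, 57.3]
ee_rot: [[0.998, -0.06, 0.0], [-0.06, -0.998, -0.0], [0.0, 0.0, -1.0]]
wrist_force: [-0.3, 0.7, 1.8]
grip_width: -0.001
```

Emit:
move_arm --motion '[0,0,1,0,0]'

```text
t: 8.12
tool_pos: [503.4, -115.2, 56.3]
ee_rot: [[0.998, -0.06, 0.0], [-0.06, -0.998, 0.0], [0.0, -0.0, -1.0]]
wrist_force: [-0.4, 0.3, 4.5]
grip_width: 0.002
```

Run:
```python
from station import arm
from h import *
s=arm.get_state();print(s["t"],s["tool_pos"],s["wrist_force"])
f=arm.grab_frame("wrist");cv2.imwrite("pics/w3.png",f["frame"][:,:,::-1])
f=arm.grab_frame("side");cv2.imwrite("pics/s3.png",cv2.resize(f["frame"][110:260,240:450,::-1],None,fx=3.5,fy=3.5))
```

```text
8.1167 [ 503.44325637 -115.15160049   56.27556289] [-0.38313363  0.25317679  4.53388072]
```

View pics/w3.png

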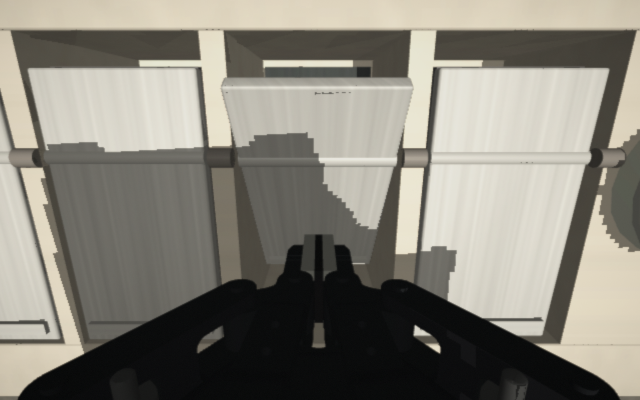

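View pics/s3.png

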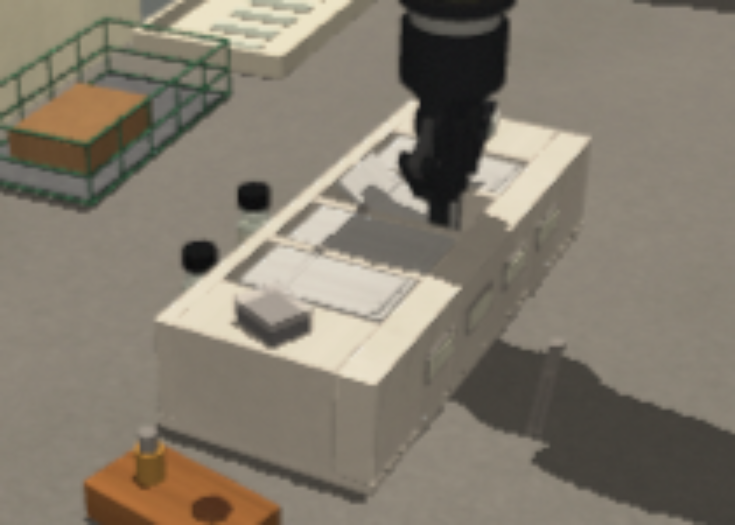

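The lid is tilted, with its rear edge raised at rows 78–95 in the wrist view. The force has begun to rise, so I'll go down in small steps to confirm the stop.

Emit:
move_arm --motion '[0,0,0.5,0,0,0,0,1,0,0,0,0,1,0,0]'

```text
t: 8.47
tool_pos: [503.6, -115.2, 56.1]
ee_rot: [[0.998, -0.06, 0.001], [-0.06, -0.998, -0.0], [0.001, 0.0, -1.0]]
wrist_force: [-1.9, -0.1, 10.7]
grip_width: -0.001
```

Emit:
move_arm --motion '[0,0,0.5,0,0,0,0,1,0,0,0,0,1,0,0]'

```text
t: 8.72
tool_pos: [503.7, -115.2, 55.8]
ee_rot: [[0.998, -0.06, 0.001], [-0.06, -0.998, -0.001], [0.001, 0.001, -1.0]]
wrist_force: [-4.2, 0.4, 19.8]
grip_width: -0.0
```

Emit:
move_arm --motion '[0,0,0.5,0,0,0,0,0.5,0,0]'

```text
t: 8.88
tool_pos: [503.7, -115.2, 55.7]
ee_rot: [[0.998, -0.06, 0.002], [-0.06, -0.998, -0.001], [0.002, 0.001, -1.0]]
wrist_force: [-4.8, 2.2, 24.5]
grip_width: -0.001
```

That is a hard stop: 25 N with no further travel. Retracting straight up, then back out of view.

Emit:
move_arm --motion '[0,0,-2,0,0,0,0,-6,0,0,0,0,-15,0,0,0,0,-30,0,0,0,0,-60,0,0,0,0,-90,0,0,0,0,-120,0,0,0,0,-150,0,0,0,0,-180,0,0,0,0,-180,0,0]'

```text
t: 9.72
tool_pos: [505.9, -115.4, 239.7]
ee_rot: [[0.998, -0.06, 0.009], [-0.06, -0.998, -0.002], [0.009, 0.001, -1.0]]
wrist_force: [1.3, -0.7, 0.7]
grip_width: -0.0
```

Emit:
move_arm --motion '[0,30,0,0,0,0,60,0,0,0,0,90,0,0,0,0,120,0,0,0,0,150,0,0,0,0,180,0,0,0,0,210,0,0,0,0,240,0,0,0,0,270,0,0,0,0,300,0,0,0,0,300,0,0,0,0,300,0,0,0]'

```text
t: 10.72
tool_pos: [484.0, -416.4, 232.8]
ee_rot: [[0.998, -0.064, -0.002], [-0.064, -0.998, 0.001], [-0.002, -0.001, -1.0]]
wrist_force: [0.7, 0.8, -0.8]
grip_width: 0.001
```

Run:
```python
from station import arm
from h import *
s=arm.get_state();print(s["t"],s["tool_pos"],s["wrist_force"])
f=arm.grab_frame("top");P=cloud(f);g=dict(np.load("top0.npz"));P0=cloud(g)
q=(P-C)@RC;q0=(P0-C)@RC
for k,y in LY.items():
    for Q,n in((q0,"before"),(q,"after")):
        m=(abs(Q[...,1]-y)<20)&(Q[...,0]>-35)&(Q[...,0]<48)&(Q[...,2]>20)
        a=np.polyfit(Q[m][:,0],Q[m][:,2],1);print(k,n,m.sum(),np.arctan(a[0]).round(3),(a@[27,1]).round(1))
c=np.hstack([cv2.resize(x["frame"][140:290,225:515,::-1],None,fx=2.7,fy=2.0) for x in(f,)])
d=cv2.absdiff(f["frame"],g["frame"])[140:290,225:515,::-1]
cv2.imwrite("pics/f4.png",np.vstack([cv2.resize(f["frame"][140:290,225:515,::-1],None,fx=2,fy=2),cv2.resize(d,None,fx=2,fy=2)[:290]]))
f=arm.grab_frame("side");cv2.imwrite("pics/s4.png",cv2.resize(f["frame"][110:260,240:450,::-1],None,fx=3.5,fy=3.5))
```

```text
10.7167 [ 484.00591974 -416.37335305  232.7894379 ] [ 0.67057211  0.7978729  -0.8257368 ]
a before 726 0.002 84.7
a after 721 0.001 84.8
b before 731 0.0 84.5
b after 731 0.001 84.7
c before 738 -0.001 84.4
c after 800 0.597 84.7
d before 736 0.002 84.4
d after 733 0.03 84.5
```

View pics/f4.png

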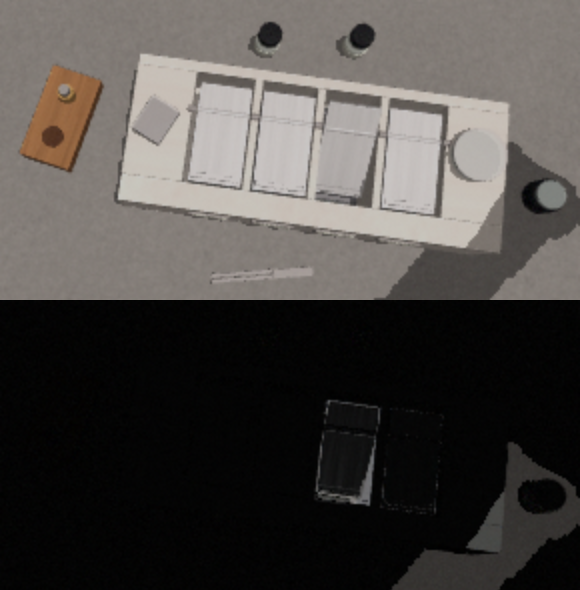

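View pics/s4.png

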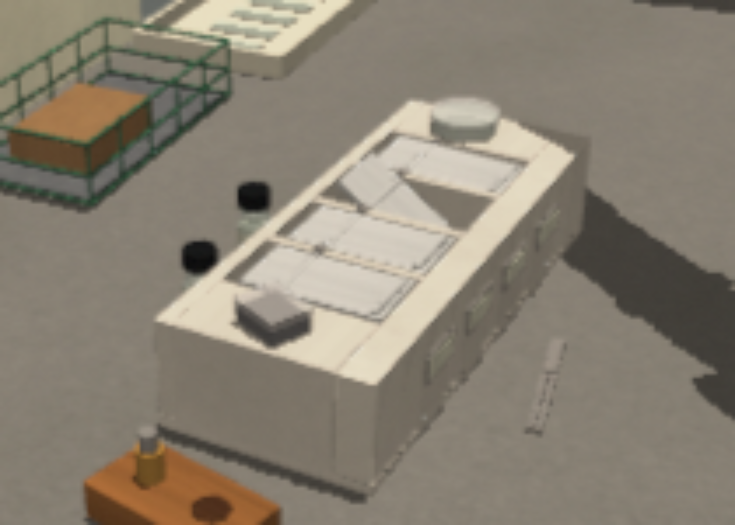

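Lid_c stands open at 0.597 rad. The difference image shows only lid_c, a slight change at lid_d and the arm's shadow, so the bystanders haven't moved. Handing in.

```bash
python3 -c "
from station import arm
print(arm.sign_off())"
```

```text
the job is handed in; nothing more can be done
None
```

The empty bay is under lid_c, and I left that lid pushed fully down and open.

- **Finding it:** I pressed from the right with the shut fingertip. Lid_d gave about 2 mm freely, then pushed back at about 6.6 N per mm up to 11.7 N, so its bay is full. Lid_c kept giving at about 1–2 N. I did not press lid_a or lid_b, since lid_c had already been found.
- **Opening it:** I pushed lid_c down until it stopped hard, at about 25 N with almost no further travel. I then lifted straight off and moved the arm clear, about 10.7 s in.
- **Last checks:** Lid_c measured 0.597 rad from the depth image, against the stated stop of 0.6. Lid_a and lid_b are flat. Lid_d rests about 0.03 rad down from its free play and did not return fully flat. Comparing the top view before and after shows no change in the things on and around the chest, apart from the arm's shadow over the loupe and the chest's right corner.

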